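# Release the torch holder's ratchet clamp

### The arm

A 6-joint arm with a two-finger parallel gripper is mounted at the origin on the work surface. World frame = base frame: x ahead of the robot, y to its left, z up, the work surface at z = 0. Lengths are in m, angles in degrees, forces in N, time in s.
With the tool pointing down it reaches from about 0.35 to 0.875 m from the base axis. Payload 4.2 kg.
Tool frame: the origin (TCP) lies midway between the tips of the shut fingers; the grasp point (between the pads) lies 19 mm behind it; z points along the fingers, y is the line along which they close (so a half turn about z gives the same grasp; the last joint's range is limited). The gripper opens to 87 mm and grips with 3 to 60 N. Pads are 19 mm wide; open, the fingers measure 117 mm over their backs; the gripper's body (75 mm by 190 mm) begins 51 mm behind the grasp point.
Start: joints at [89.416, 22.042, 0.453, 0, -68.411, -14.817], TCP at [0.166, 0.603, 0.191] pointing down, gripper open.
Joint ranges: [-179.83, 179.83], [-69.29, 118.12], [-61.27, 80.66], [-181.25, 117.63], [-171.15, -9.14], [-177.46, 177.46]. Speed limits (degrees/s): [159.86, 159.86, 180, 180, 180, 180].

### API

Orientations are given as a 3x3 rotation matrix whose columns are the frame's x, y, z axes.
In Python, from station import sense, capture, finish_job, silhouettes, landmark_of gives the robot as it stands.
- The arm moves only by the tool step_arm, never from a script. Its arguments are lists of equal length, an entry for each row: "linear": the shift along the tool's x, y, z in mm, a list of three; "delta_rot": the turn, a rotation vector about the tool's x, y, z in rad, a list of three; "grip": the finger opening in mm, from 0 to 87. A call has 1 to 10 rows; each row shifts and turns the commanded pose from where the row before left it, along the tool's axes as they then stand; what a row does not reach is not made up. A row lasts 1/8 s, in which the tool goes at most 62.5 mm and 10.7 degrees, less where a joint would pass 70% of its speed; a pose out of reach is approached as far as the arm can. A call with a gripper value outside its range is refused whole. The fingers move at their own pace and stop on an object; the grip force is fixed at half the most. Time passes only in rows, so rows that do not move let the fingers close. It gives the time, the measured TCP pose, the force, the opening and the grip force at its end, in the units of the state.
- sense(): the state, without advancing time (a new reading comes with each control period).
- capture(name): name is "side" or "top"; returns a dict with "img" (400x640x3 uint8, red, green, blue), "fx", "fy", "cx", "cy" (pixels), "world_to_cam" (4x4, takes a point from world to camera coordinates). Camera axes: x right, y up, looking along -z (the intrinsics and any distortion apply to the point x, -y, -z); pixel columns grow to the right and rows downward; lengths in m; the calibration is good to about 2 mm. A picture is of the moment at which its call begins. There is no depth.
- finish_job(): hands the job in; it is judged then, once.
Trained networks look in the newest picture that a camera, given by its name, has taken for a name from the list of things; names that differ only in an ending like _2 or _b are one class to them, and where a whole thing is asked for, a point or a joint stands for the part that bears it (a point fixed in the world has none). Each returns a list of dicts, best first, with "score" (0 to 1); they miss things now and then, are a little off and sometimes report something else, mostly with a low value. They report only what shows in the picture. A call takes as long as a camera call. They do not tell look-alikes from the thing itself.
- silhouettes(camera, label): "mask" (400x640 bool, what is visible of it) and "point" ([column, row] in pixels, amid what is visible of it).
- landmark_of(camera, label): "point" ([column, row] in pixels: a listed point, or the origin of a listed thing).
The state is a dict: "time_s": time; "joints": joint angles; "joint_velocities": joint speeds; "effort": joint torques, N m; "tcp_pos": TCP position; "ee_rot": TCP orientation; "wrist_force": force on the tool from outside, world axes, zero at the start; "moment": the same for the moment, N m; "gripper_width": opening from 0.0 (shut) to 1.0 (fully open); "gripper_force": force on a finger pad.
Only numpy, scipy, OpenCV 4.12 (cv2) and the standard library are available. Lean on these libraries where they do the work, as an engineer would, in place of code of your own. Each camera call takes 0.05 s, during which the arm holds its last target. There are 200 camera calls.

### The job

Two ratchet clamp holders stand on the shelf; open the one that holds the grey torch so the torch is free to be taken. First lift that holder's red pawl lever well up by its tab (it stays up), then pull the toothed bar back by its black knob, nearly as far as it goes, and let go. Leave the torch lying in its cradle and the bar of the other holder, with the blue screwdriver tester, where it is.

Things in the scene. Friction and masses are not known exactly. Their poses are not given: they have to be found in the camera images.
- clamp_tab (a point): Upright red tab ending the torch holder's pawl lever: 12 x 12 mm, point 50 mm above shelf, 11 below its top, free 25 mm down both sides. x: hinge to tab, level, to the torch; z up. Hinge axis (along y) 60 mm behind (-x) and 20 below. Swings up 0-1.2 rad, about 1 N, stays where left; clear of the teeth by 0.15 rad. Pinched across y it pivots between the fingers, so lead it up and back in an arc.
- clamp_knob (a point): Upright round black knob on the near end of the torch holder's toothed aluminium bar: 22 mm across, 40 tall; point on its axis, 44 mm above shelf, 14 below its top, 26 above the bar. x along the bar to the torch: pull along -x. The bar (0.15 kg, 24 mm wide, loose in its guide) slides 60 mm until its black jaw plate meets the guide; at most 3 mm while the pawl is down.
- torch_mid (a point): Middle of the barrel of the grey plastic torch (32 mm thick, 42 mm head, 155 mm long, lying along its y) in the shallow cradle at the far end of its holder, between fence and black jaw plate.
- spare_knob (a point): The same black knob on the other, like holder, which clamps the blue screwdriver tester: not to be moved. Same height and axes as the torch holder's knob.
Mind the look-alikes: they are no part of the job. What is shaped like the part that bears clamp_knob but purple is not meant.

How it is judged (in metres and radians):
On the way, in this order (a step that is already met when the one before it is completed fails the run):
1. the pawl tab of the torch's holder is lifted at least 20 mm while the bar has not yet been drawn back (10 mm) (height (world z) of clamp_tab above 0.07 m and distance of clamp_knob from where it was at the start of the episode below 0.01 m), for 0.2 s.
2. the bar is drawn back at least 40 mm (distance of clamp_knob from where it was at the start of the episode above 0.04 m), for 0.2 s.
At the end, for the whole second after the job is handed in: The torch holder's bar is drawn back at least 40 mm from its start, lying level (10 degrees) in its guide, its knob at least 240 mm from the torch's middle along the bar (202 mm at the start); the torch is within 20 mm of where it lay and the other holder's knob within 10 mm of where it was (distance of clamp_knob from where it was at the start of the episode above 0.04 m and x of torch_mid in the frame of clamp_knob above 0.24 m and angle between clamp_knob's own z axis and vertical below 0.17 rad and distance of torch_mid from where it was at the start of the episode below 0.02 m and distance of spare_knob from where it was at the start of the episode below 0.01 m); the robot touches nothing.
It fails at once if the other holder's bar is moved more than 10 mm (distance of spare_knob from where it was at the start of the episode above 0.01 m).
It fails at once if the torch is moved more than 30 mm (distance of torch_mid from where it was at the start of the episode above 0.03 m).
It also fails if it takes over 42 s, if anything falls off the work surface, if the arm or the gripper's body presses on something with over 40 N, if the wrist force passes 120 N, or if a joint passes its speed limit or range.

## Working session

There is one attempt and no reset: what is moved stays moved. The work goes in short steps, Python scripts to look and compute and a tool call to move; the robot and the scene stay as the last step left them, time stands still between calls to the robot, and variables do not carry over. Pictures are saved under pics/ and viewed, at most 10 in all, crops included, and the job is handed in when it is done.

Besides the shell and the picture viewer there is one more tool, called after "Request:" as name(argument=value, ...), one argument or row to a line, values as JSON. step_arm: Moves the arm, as the interface text tells. Its arguments: {"type":"object","properties":{"linear":{"type":"array"},"delta_rot":{"type":"array"},"grip":{"type":"array"}},"required":["linear","delta_rot","grip"]}

```bash
mkdir -p pics
cat > h.py <<'E'
import numpy as np, cv2
from station import *
def proj(c,P):
    p=c["world_to_cam"]@np.r_[P,1]; return np.array([c["cx"]+c["fx"]*p[0]/-p[2], c["cy"]-c["fy"]*p[1]/-p[2]])
def ray(c,uv):
    M=np.linalg.inv(c["world_to_cam"]); d=M[:3,:3]@np.array([(uv[0]-c["cx"])/c["fx"],-(uv[1]-c["cy"])/c["fy"],-1]); return M[:3,3],d/np.linalg.norm(d)
def tri(a,ua,b,ub):
    (o,d),(p,e)=ray(a,ua),ray(b,ub)
    t=np.linalg.lstsq(np.c_[d,-e],p-o,rcond=None)[0]; x,y=o+t[0]*d,p+t[1]*e
    return (x+y)/2,np.linalg.norm(x-y)
E
python3 - <<'E'
from h import *
C={}
for n in("side","top"):
    C[n]=capture(n); cv2.imwrite(f"pics/{n}0.png",C[n]["img"][...,::-1])
    print(n,[k for k in C[n]], np.linalg.inv(C[n]["world_to_cam"])[:3,3])
D={}
for l in("clamp_tab","clamp_knob","torch_mid","spare_knob"):
    for n in C:
        D[n,l]=landmark_of(n,l); print(n,l,[(np.round(d["point"],1).tolist(),round(d["score"],2)) for d in D[n,l]])
    for a in D["side",l]:
        for b in D["top",l]:
            X,e=tri(C["side"],a["point"],C["top"],b["point"])
            if e<.012: print("  ",l,np.round(X,4),round(e,4))
s=sense();print(s["tcp_pos"],s["ee_rot"],s["time_s"])
E
```

```text
side ['img', 'fx', 'fy', 'cx', 'cy', 'world_to_cam'] [ 0.49961652 -0.62922326  0.58325849]
top ['img', 'fx', 'fy', 'cx', 'cy', 'world_to_cam'] [0.36294246 0.06378535 1.27804996]
side clamp_tab [([359.5, 288.4], 0.79)]
top clamp_tab [([423.8, 190.9], 0.67)]
   clamp_tab [ 0.6141 -0.1895  0.0545] 0.0014
side clamp_knob [([280.3, 156.2], 0.98)]
top clamp_knob [([226.4, 237.4], 0.83), ([422.2, 229.9], 0.57)]
   clamp_knob [0.5041 0.2935 0.0375] 0.0048
   clamp_knob [ 0.4949 -0.1339  0.2891] 0.0117
side torch_mid [([415.4, 300.9], 0.63)]
top torch_mid [([424.9, 155.0], 0.88)]
   torch_mid [ 0.7123 -0.2032  0.0222] 0.0046
side spare_knob [([289.1, 184.0], 0.7)]
top spare_knob [([285.8, 235.5], 0.7)]
   spare_knob [0.5127 0.1482 0.0453] 0.0071
[0.16594816 0.60251039 0.1908271 ] [[ 9.64090631e-01 -2.65573444e-01 -2.13649242e-05]
 [-2.65573445e-01 -9.64090629e-01 -6.29193506e-05]
 [-3.88801462e-06  6.63339129e-05 -9.99999998e-01]] 0.5
```

View pics/side0.png

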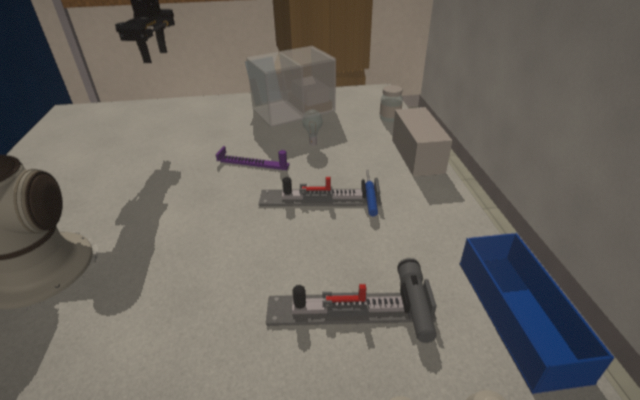

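View pics/top0.png

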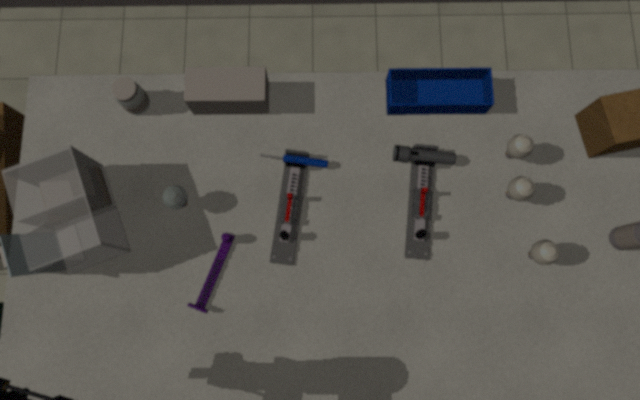

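The side view shows the torch holder at the front: knob near (299,297), red tab (362,290), torch (415,300). In the top view they are at (421,231), (424,191) and (425,155). The side network reported the purple look-alike at (280,156), so I'll zoom in on the right holder.

Run:
```python
from h import *
S,T=capture("side"),capture("top")
a=cv2.resize(S["img"][250:350,255:455],None,fx=4,fy=4,interpolation=cv2.INTER_CUBIC)
b=cv2.resize(T["img"][140:270,390:470],None,fx=3,fy=3,interpolation=cv2.INTER_CUBIC)
im=np.zeros((590,800,3),np.uint8)
im[:400]=a; im2=cv2.rotate(b,cv2.ROTATE_90_CLOCKWISE)[:190]  
cv2.imwrite("pics/z1.png",a[...,::-1]); cv2.imwrite("pics/z2.png",cv2.resize(T["img"][140:265,390:470],None,fx=4.8,fy=4.8,interpolation=cv2.INTER_CUBIC)[...,::-1])
for n,c in(("side",S),("top",T)):
  for l in("clamp_knob","spare_knob"):
    print(n,l,[(np.round(d["point"],1).tolist(),round(d["score"],2)) for d in landmark_of(n,l)],[(np.round(d["point"],1).tolist(),round(d["score"],2),int(d["mask"].sum())) for d in silhouettes(n,l)])
# dark blob of the knob in the side view; red tab
g=S["img"].astype(int)
for P in([.51,-.175,.044],[.5095,-.177,.044],[.614,-.1895,.05]): print(P,proj(S,P),proj(T,P))
```

```text
side clamp_knob [([299.9, 294.9], 0.96), ([284.1, 154.9], 0.67)] [([255.9, 160.9], 0.68, 788)]
side spare_knob [([285.5, 183.0], 0.55)] [([333.5, 193.6], 0.94, 663)]
top clamp_knob [([223.8, 234.4], 0.78)] [([423.0, 180.6], 0.89, 601), ([211.8, 273.7], 0.77, 879)]
top spare_knob [([282.6, 233.7], 0.64), ([426.0, 155.3], 0.56)] [([292.4, 186.3], 0.72, 551)]
[0.51, -0.175, 0.044] [297.8182984  292.59540842] [419.03054186 234.16313386]
[0.5095, -0.177, 0.044] [297.62146061 293.55054096] [419.86699169 234.362158  ]
[0.614, -0.1895, 0.05] [359.76206428 290.07067351] [423.44062547 191.58339635]
```

View pics/z1.png

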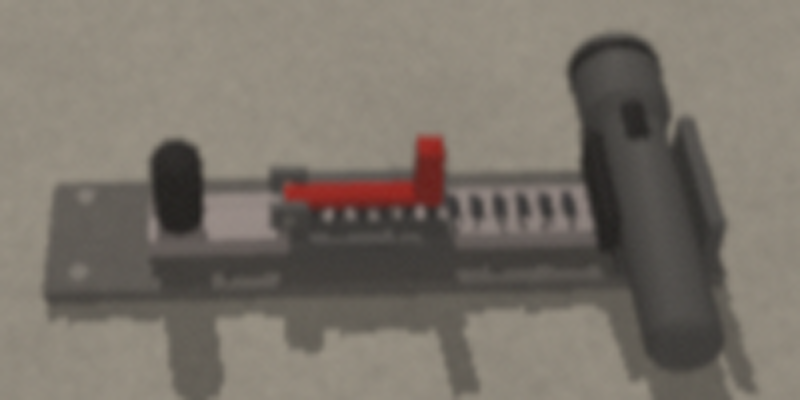

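View pics/z2.png

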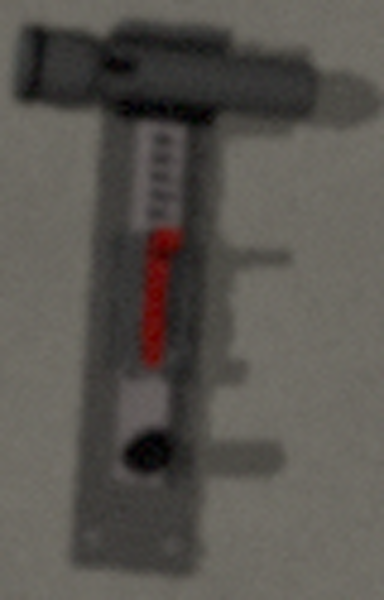

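The crops show the knob axis at side (299.5,294.5) and top (420.8,234), and the tab at side (362.3,290.5) and top (424.5,190.5). I'll triangulate these.

Run:
```python
from h import *
S,T=capture("side"),capture("top")
r={}
for n,a,b in(("knob",(299.5,294.5),(420.8,234)),("tab",(362.3,290.5),(424.5,190.5)),("tabtop",(362.5,285.5),(425,190)),("knobtop",(299.2,287.5),(420.9,233.8)),("torch",(414,300),(426,155)),("platefrontL",(266,324),(406.2,257.5)),("platefrontR",(269.5,296),(430.5,259))):
    X,e=tri(S,a,T,b); r[n]=X; print(n,np.round(X,4),round(e,4), "yaw from knob",np.degrees(np.arctan2(*(X-r["knob"])[1::-1])), np.linalg.norm((X-r["knob"])[:2]))
# axis from holder plate edges in the top view at z~0.006
def onz(uv,z):
    o,d=ray(T,uv); return o+d*(z-o[2])/d[2]
f=lambda x,y:(390+x/4.8,140+y/4.8)
for p,q in((f(75,565),f(108,125)),(f(195,570),f(222,125)),(f(118,480),f(136,125)),(f(168,480),f(184,125))):
    d=onz(q,.01)-onz(p,.01); print(np.degrees(np.arctan2(d[1],d[0])),onz(p,.01),onz(q,.01))
```

```text
knob [ 0.5115 -0.1793  0.0436] 0.0021 yaw from knob 0.0 0.0
tab [ 0.6171 -0.192   0.0511] 0.0013 yaw from knob -6.865448516562801 0.1064259123889794
tabtop [ 0.6166 -0.191   0.0623] 0.0024 yaw from knob -6.34394869333734 0.10580047737835138
knobtop [ 0.5111 -0.1767  0.058 ] 0.0038 yaw from knob 98.79325735790658 0.0026689053538470585
torch [ 0.7097 -0.2047  0.0273] 0.0067 yaw from knob -7.300128188508277 0.19986820837870753
platefrontL [ 0.4541 -0.1586 -0.0512] 0.014 yaw from knob 160.1743551604071 0.06100674713093308
platefrontR [ 0.456  -0.1943  0.0649] 0.0151 yaw from knob -164.87754278598678 0.057476539019512635
-6.652988605923497 [ 0.45596741 -0.14584785  0.01      ] [ 0.68910672 -0.17304151  0.01      ]
-6.383032771954421 [ 0.45295974 -0.2072811   0.01      ] [ 0.68854072 -0.2336351   0.01      ]
-5.4455671066286415 [ 0.49957871 -0.16987546  0.01      ] [ 0.68896765 -0.18792996  0.01      ]
-5.353628067781796 [ 0.49937933 -0.19569997  0.01      ] [ 0.68872932 -0.21344421  0.01      ]
```

Request:
step_arm(
  linear=[
    [20, 20, 0],
    [40, 40, 0],
    [40, 40, 0],
    [40, 40, 0],
    [40, 40, 0],
    [40, 40, 0],
    [40, 40, 0],
    [40, 40, 0],
    [40, 40, 0],
    [40, 40, 0],
  ],
  delta_rot=[
    [0, 0, 0],
    [0, 0, 0],
    [0, 0, 0],
    [0, 0, 0],
    [0, 0, 0],
    [0, 0, 0],
    [0, 0, 0],
    [0, 0, 0],
    [0, 0, 0],
    [0, 0, 0],
  ],
  grip=[40, 40, 40, 40, 40, 40, 40, 40, 40, 40],
)

```text
time_s: 2.35
tcp_pos: [0.4322, 0.1337, 0.1914]
ee_rot: [[0.964, -0.265, 0.001], [-0.265, -0.964, 0.001], [0.001, -0.001, -1.0]]
wrist_force: [1.1, 0.9, -0.7]
gripper_width: 0.462
gripper_force: 0.0
```

Request:
step_arm(
  linear=[
    [40, 40, 0],
    [40, 40, 0],
    [40, 40, 0],
    [40, 40, 0],
    [40, 40, 0],
    [40, 40, 0],
    [20, 20, 0],
    [0, 0, 30],
    [0, 0, 30],
    [0, 0, 0],
  ],
  delta_rot=[
    [0, 0, 0],
    [0, 0, 0],
    [0, 0, 0],
    [0, 0, 0],
    [0, 0, 0],
    [0, 0, 0],
    [0, 0, -0.08],
    [0, 0, -0.08],
    [0, 0, 0],
    [0, 0, 0],
  ],
  grip=[40, 40, 40, 40, 40, 40, 40, 40, 40, 40],
)

```text
time_s: 3.6
tcp_pos: [0.6111, -0.1844, 0.1282]
ee_rot: [[0.994, -0.109, -0.006], [-0.109, -0.994, 0.001], [-0.006, -0.0, -1.0]]
wrist_force: [0.8, -0.8, 1.1]
gripper_width: 0.46
gripper_force: 0.0
```

Run:
```python
from h import *
s=sense(); R=np.array(s["ee_rot"]); print(s["time_s"],s["tcp_pos"],np.round(R,4).tolist(),s["gripper_width"],np.round(s["joints"],1))
print(1000*R.T@(np.array([.617,-.1915,.041])-s["tcp_pos"]))
a=capture("side")["img"][180:330,255:455]
cv2.imwrite("pics/c1.png",cv2.resize(a,None,fx=4,fy=4,interpolation=cv2.INTER_CUBIC)[...,::-1])
```

```text
3.6 [ 0.61110757 -0.18435001  0.12815964] [[0.994, -0.1091, -0.0061], [-0.1091, -0.994, 0.0007], [-0.0062, -0.0, -1.0]] 0.46031124947984536 [ -2.3  26.2  -2.3  -0.  -61.9  86.1]
[ 7.17419724  6.46792555 87.11683694]
```

View pics/c1.png

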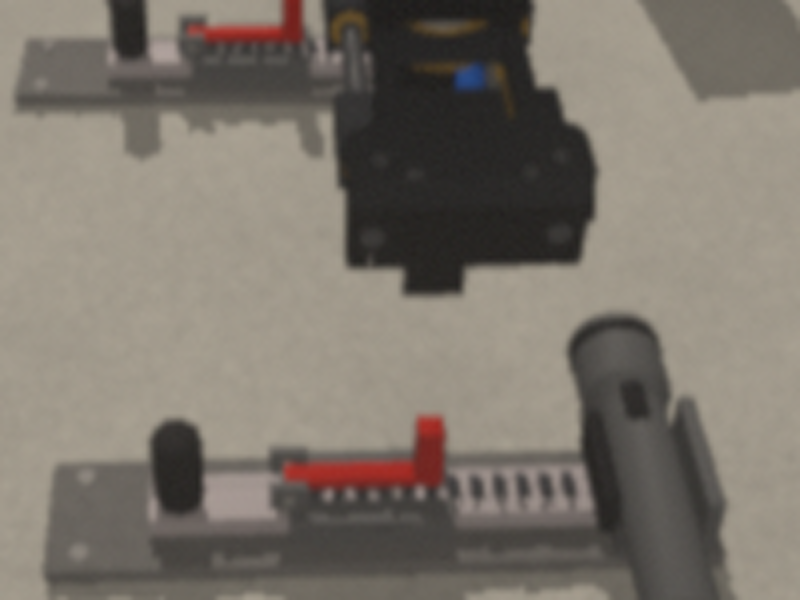

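The gripper is above the tab, with the finger tip at about (362,252) as expected. Next I'll descend part of the way, then check.

Request:
step_arm(
  linear=[
    [7, 6.5, 20],
    [0, 0, 25],
    [0, 0, 20],
    [0, 0, 0],
  ],
  delta_rot=[
    [0, 0.006, 0],
    [0, 0, 0],
    [0, 0, 0],
    [0, 0, 0],
  ],
  grip=[40, 40, 40, 40],
)

```text
time_s: 4.15
tcp_pos: [0.6196, -0.1916, 0.0661]
ee_rot: [[0.994, -0.108, 0.005], [-0.108, -0.994, -0.001], [0.005, 0.0, -1.0]]
wrist_force: [-0.3, 0.5, 0.0]
gripper_width: 0.457
gripper_force: 0.0
```

Run:
```python
from h import *
s=sense(); R=np.array(s["ee_rot"]); print(s["time_s"],s["tcp_pos"],np.round(R[:,0],3))
print(1000*R.T@(np.array([.617,-.1915,.041])-s["tcp_pos"]))
a=capture("side")["img"][230:330,255:455]; b=capture("top")["img"][140:265,390:470]
im=np.zeros((600,800,3),np.uint8)
im[:267,:533]=cv2.resize(a,(533,267),interpolation=cv2.INTER_CUBIC); im[:417,533:800]=cv2.resize(b,(267,417),interpolation=cv2.INTER_CUBIC)
cv2.imwrite("pics/c2.png",im[...,::-1])
```

```text
4.15 [ 0.61956929 -0.19162886  0.06609005] [ 0.994 -0.108  0.005]
[-2.7035873   0.14220472 25.07586427]
```

View pics/c2.png

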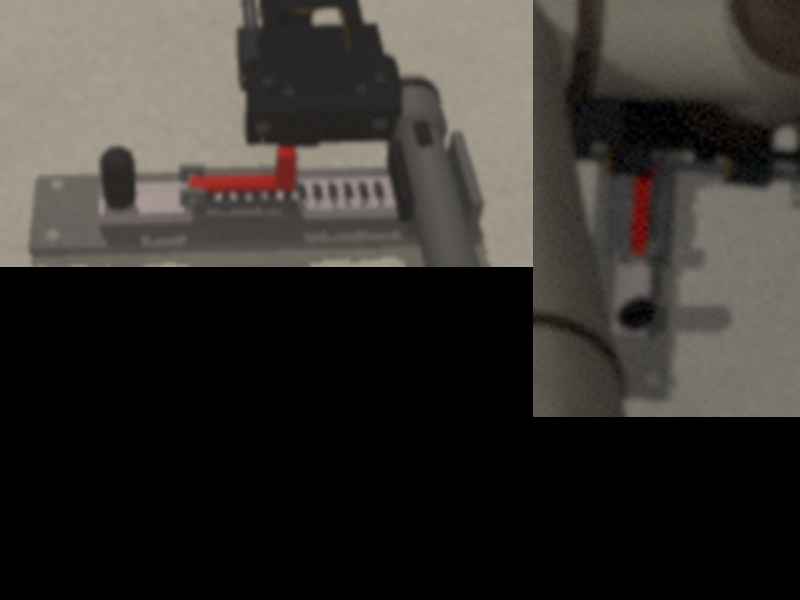

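The side view shows the gripper centred over the red tab, its fingers hidden behind the body. Next I'll go down and pinch.

Request:
step_arm(
  linear=[
    [-2.5, 0, 10],
    [0, 0, 14],
    [0, 0, 1],
    [0, 0, 0],
    [0, 0, 0],
    [0, 0, 0],
    [0, 0, 0],
  ],
  delta_rot=[
    [0, -0.005, 0],
    [0, 0, 0],
    [0, 0, 0],
    [0, 0, 0],
    [0, 0, 0],
    [0, 0, 0],
    [0, 0, 0],
  ],
  grip=[40, 40, 40, 6, 6, 6, 6],
)

```text
time_s: 5.12
tcp_pos: [0.6172, -0.1914, 0.0411]
ee_rot: [[0.994, -0.109, 0.001], [-0.109, -0.994, -0.0], [0.001, 0.0, -1.0]]
wrist_force: [-0.3, -0.2, -0.1]
gripper_width: 0.113
gripper_force: 0.0
```

Request:
step_arm(
  linear=[
    [0, 0, 0],
  ],
  delta_rot=[
    [0, 0, 0],
  ],
  grip=[6],
)

```text
time_s: 5.25
tcp_pos: [0.6172, -0.1914, 0.0409]
ee_rot: [[0.994, -0.109, 0.001], [-0.109, -0.994, -0.0], [0.001, -0.0, -1.0]]
wrist_force: [0.2, 0.8, 0.8]
gripper_width: 0.084
gripper_force: 0.0
```

Run:
```python
from h import *
a=capture("side")["img"][230:330,255:455]; b=capture("top")["img"][140:265,390:470]
cv2.imwrite("pics/c3.png",cv2.resize(a,None,fx=4,fy=4,interpolation=cv2.INTER_CUBIC)[...,::-1])
```

```text
(no output)
```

View pics/c3.png

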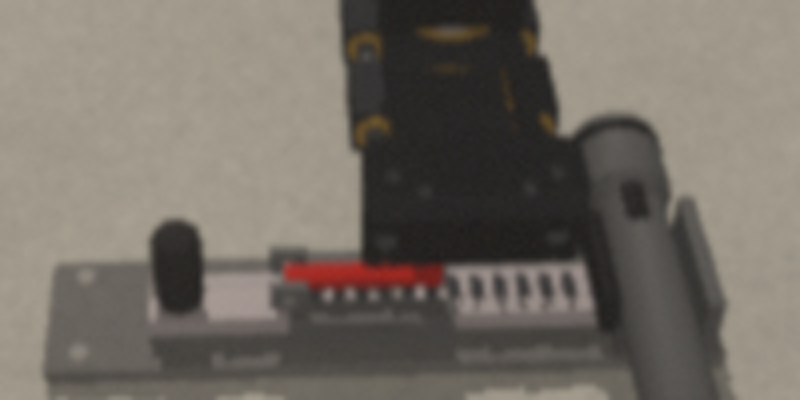

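Run:
```python
from h import *
s=sense(); S=capture("side"); print(s["tcp_pos"],s["gripper_width"],s["gripper_force"])
R=np.array(s["ee_rot"]);t=np.array(s["tcp_pos"])
pr=lambda l,P:print(l,np.round((proj(S,P)-[255,230])*4))
for y in(0,.095): 
  for x in(-.0375,.0375): pr(("body",x,y),t+R@[x,y,-.07])
pr("tcp",t); pr("grasp",t+R@[0,0,-.019])
# pose at c1 picture
t1=np.array([.6111,-.18435,.12816])
for l,o in(("tcp",[0,0,0]),("neartip",[0,.02,0]),("bodyL",[-.0375,.095,-.07]),("bodyR",[.0375,.095,-.07])):
  print("c1",l,np.round((proj(S,t1+R@o)-[255,180])*4))
pr("tabtop",[.617,-.1915,.061]); pr("tab",[.617,-.1915,.05])
```

```text
[ 0.6171157  -0.19142212  0.04088428] 0.08095213114116859 0.0
('body', -0.0375, 0) [340. 144.]
('body', 0.0375, 0) [528. 139.]
('body', -0.0375, 0.095) [356. 344.]
('body', 0.0375, 0.095) [569. 338.]
tcp [426. 257.]
grasp [428. 227.]
c1 tcp [417. 300.]
c1 neartip [422. 337.]
c1 bodyL [338. 358.]
c1 bodyR [571. 351.]
tabtop [428. 226.]
tab [427. 243.]
```

Run:
```python
from h import *
S=capture("side"); im=cv2.imread("pics/side0.png")
t=np.array([.16595,.6025,.19083]); c,s=.964,-.2656; R=np.array([[c,s,0],[s,-c,0],[0,0,-1]])
for o in([0,0,0],[0,.0435,0],[0,-.0435,0],[0,.058,0],[0,-.058,0],[0,.0435,-.02],[0,-.0435,-.02]): print(o,np.round(proj(S,t+R@o),1))
a=im[0:75,100:200]; cv2.imwrite("pics/c4.png",cv2.resize(a,None,fx=8,fy=8,interpolation=cv2.INTER_CUBIC))
```

```text
[0, 0, 0] [158.   67.4]
[0, 0.0435, 0] [151.   72.5]
[0, -0.0435, 0] [164.6  62.6]
[0, 0.058, 0] [148.6  74.3]
[0, -0.058, 0] [166.8  61.1]
[0, 0.0435, -0.02] [149.1  65.6]
[0, -0.0435, -0.02] [163.  56.]
```

View pics/c4.png

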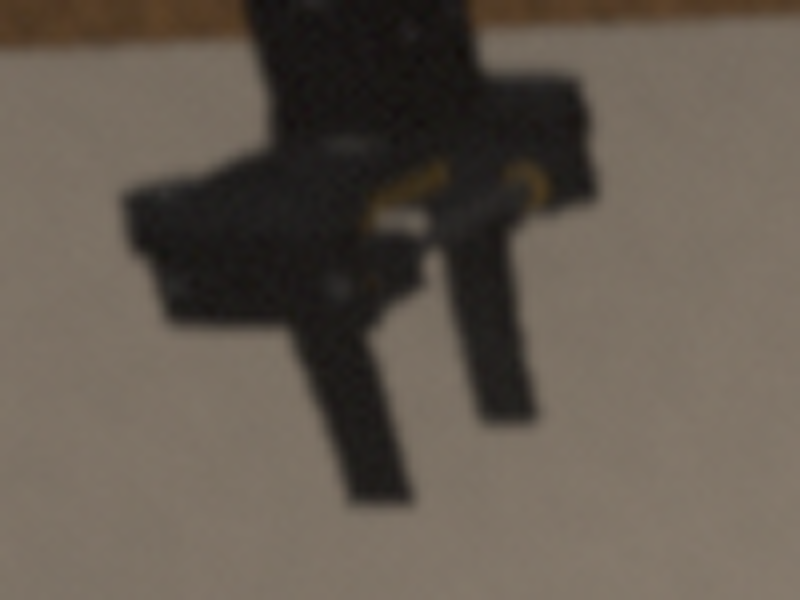

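The side picture puts the finger tips about 28 mm higher than the reported TCP. The start picture shows the same thing, at (147,62) against a predicted (150,73). So the fingers closed above the tab. I'll open, go lower and pinch again, watching the force.

Request:
step_arm(
  linear=[
    [0, 0, 0],
    [0, 0, 0],
    [0, 0, 0],
    [0, 0, 8],
    [0, 0, 8],
    [0, 0, 6],
    [0, 0, 3],
    [0, 0, 0],
  ],
  delta_rot=[
    [0, 0, 0],
    [0, 0, 0],
    [0, 0, 0],
    [0, 0, 0],
    [0, 0, 0],
    [0, 0, 0],
    [0, 0, 0],
    [0, 0, 0],
  ],
  grip=[40, 40, 40, 40, 40, 40, 40, 40],
)

```text
time_s: 6.45
tcp_pos: [0.617, -0.1914, 0.0155]
ee_rot: [[0.994, -0.109, 0.0], [-0.109, -0.994, -0.0], [0.0, 0.0, -1.0]]
wrist_force: [-0.4, 0.7, -0.1]
gripper_width: 0.458
gripper_force: 0.0
```

Request:
step_arm(
  linear=[
    [0, 0, 0],
    [0, 0, 0],
    [0, 0, 0],
    [0, 0, 0],
    [0, 0, 0],
  ],
  delta_rot=[
    [0, 0, 0],
    [0, 0, 0],
    [0, 0, 0],
    [0, 0, 0],
    [0, 0, 0],
  ],
  grip=[6, 6, 6, 6, 6],
)

```text
time_s: 7.08
tcp_pos: [0.6175, -0.1898, 0.016]
ee_rot: [[0.994, -0.109, 0.002], [-0.109, -0.994, 0.002], [0.002, -0.002, -1.0]]
wrist_force: [-0.1, 5.4, 0.8]
gripper_width: 0.135
gripper_force: 30.0
```

The opening stopped at 11.7 mm with 30 N, so the tab is held. Now the arc up and back.

Request:
step_arm(
  linear=[
    [-1, -1, -3],
    [-1.3, -0.5, -2.9],
    [-2.9, 0, -5.6],
    [-3.4, 0, -5.3],
    [-3.9, 0, -5.0],
    [-4.4, 0, -4.5],
    [-4.9, 0, -4.1],
    [-2, 0, -1],
    [0, 0, 0],
    [0, 0, 0],
  ],
  delta_rot=[
    [0, 0, 0],
    [0, 0, 0],
    [0, 0, 0],
    [0, 0, 0],
    [0, 0, 0],
    [0, 0, 0],
    [0, 0, 0],
    [0, 0, 0],
    [0, 0, 0],
    [0, 0, 0],
  ],
  grip=[6, 6, 6, 6, 6, 6, 6, 6, 6, 6],
)

```text
time_s: 8.32
tcp_pos: [0.5932, -0.1871, 0.0471]
ee_rot: [[0.994, -0.109, -0.0], [-0.109, -0.994, 0.0], [-0.0, -0.0, -1.0]]
wrist_force: [-0.7, 5.1, -5.5]
gripper_width: 0.137
gripper_force: 30.0
```

Run:
```python
from h import *
a=capture("side")["img"][210:330,255:455]; b=capture("top")["img"][140:265,390:470]
cv2.imwrite("pics/c5.png",cv2.resize(a,None,fx=4,fy=4,interpolation=cv2.INTER_CUBIC)[...,::-1])
```

```text
(no output)
```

View pics/c5.png

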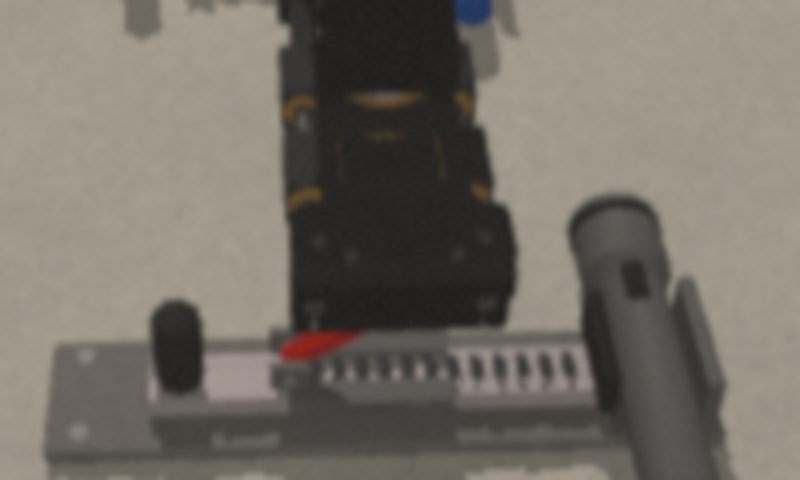

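The lever is lifted: its red arm slopes up from (290,350) in the crop, off the teeth. Next I'll release it and rise.

Request:
step_arm(
  linear=[
    [0, 0, 0],
    [0, 0, 0],
    [0, 0, 0],
    [0, 0, -20],
    [0, 0, -30],
    [0, 0, -30],
    [0, 0, 0],
  ],
  delta_rot=[
    [0, 0, 0],
    [0, 0, 0],
    [0, 0, 0],
    [0, 0, 0],
    [0, 0, 0],
    [0, 0, 0],
    [0, 0, 0],
  ],
  grip=[45, 45, 45, 45, 45, 45, 45],
)

```text
time_s: 9.3
tcp_pos: [0.5957, -0.1882, 0.1308]
ee_rot: [[0.994, -0.108, 0.008], [-0.108, -0.994, -0.002], [0.008, 0.001, -1.0]]
wrist_force: [0.2, 0.0, -1.9]
gripper_width: 0.519
gripper_force: 0.0
```

Run:
```python
from h import *
s=sense(); R=np.array(s["ee_rot"]); print(s["time_s"],s["tcp_pos"],np.round(R,3).tolist(),s["gripper_width"])
print("to knob",1000*R.T@(np.array([.5115,-.1770,.001])-s["tcp_pos"]))
C={n:capture(n) for n in("side","top")}
for l in("clamp_tab","clamp_knob"):
  for a in landmark_of("side",l):
    for b in landmark_of("top",l):
      X,e=tri(C["side"],a["point"],C["top"],b["point"]); print(l,np.round(X,4),round(e,4),a["point"],a["score"],b["score"])
# red pixels in the side view near the torch holder
h=cv2.cvtColor(C["side"]["img"],cv2.COLOR_RGB2HSV); m=((h[...,0]<8)|(h[...,0]>172))&(h[...,1]>150)&(h[...,2]>60); ys,xs=np.nonzero(m[230:340,300:400]); print("red",xs.min()+300,xs.max()+300,ys.min()+230,ys.max()+230,len(xs))
for th in(.4,.6,.7):
  hx=60*np.cos(th)-20*np.sin(th); hz=60*np.sin(th)+20*np.cos(th); print(th,proj(C["side"],[.617-.994*(60-hx)/1000,-.1915+.11*(60-hx)/1000,.03+hz/1000]))
```

```text
9.3 [ 0.59567889 -0.18815702  0.13075034] [[0.994, -0.108, 0.008], [-0.108, -0.994, -0.002], [0.008, 0.001, -1.0]] 0.5193206945299591
to knob [-85.94376258  -2.09189988 129.05428867]
clamp_tab [ 0.5979 -0.1822  0.0742] 0.0022 [349.3, 278.2] 0.68 0.43
clamp_knob [ 0.556   0.4174 -0.6562] 0.0658 [298.0, 293.8] 0.77 0.59
clamp_knob [0.5068 0.2946 0.035 ] 0.0025 [281.8, 156.6] 0.72 0.59
red 326 358 273 299 246
0.4 [354.75940385 282.23252082]
0.6 [349.29969251 278.82628742]
0.7 [346.16337394 277.41994938]
```

The tab landmark matches a lift of 0.6 rad, at about z = 0.08, and the knob hasn't moved. Next, over to the knob.

Request:
step_arm(
  linear=[
    [-28, -0.7, 0],
    [-29, -0.7, 0],
    [-28, -0.7, 10],
    [0, 0, 30],
    [0, 0, 20],
    [0, 0, 0],
    [0, 0, 0],
  ],
  delta_rot=[
    [0, 0, 0],
    [0, 0, 0],
    [0, 0, 0],
    [0, 0, 0],
    [0, 0, 0],
    [0, 0, 0],
    [0, 0, 0],
  ],
  grip=[45, 45, 45, 45, 45, 45, 45],
)

```text
time_s: 10.52
tcp_pos: [0.51, -0.1762, 0.0677]
ee_rot: [[0.994, -0.108, 0.002], [-0.108, -0.994, -0.001], [0.002, 0.0, -1.0]]
wrist_force: [0.7, 0.6, 0.2]
gripper_width: 0.519
gripper_force: 0.0
```

Run:
```python
from h import *
s=sense(); R=np.array(s["ee_rot"]); print(s["time_s"],s["tcp_pos"],np.round(R,3).tolist(),s["gripper_width"])
print("to knob",1000*R.T@(np.array([.5115,-.1770,.001])-s["tcp_pos"]))
C={n:capture(n) for n in("side","top")}
im=np.zeros((480,800,3),np.uint8)
im[:320,:533]=cv2.resize(C["side"]["img"][210:330,255:455],(533,320),interpolation=cv2.INTER_CUBIC); im[:417,533:800]=cv2.resize(C["top"]["img"][140:265,390:470],(267,417),interpolation=cv2.INTER_CUBIC)
cv2.imwrite("pics/c6.png",im[...,::-1])
```

```text
10.525 [ 0.50998099 -0.17617085  0.0676591 ] [[0.994, -0.108, 0.002], [-0.108, -0.994, -0.001], [0.002, 0.0, -1.0]] 0.5192843277012472
to knob [ 1.47428115  0.639452   66.66219777]
```

View pics/c6.png

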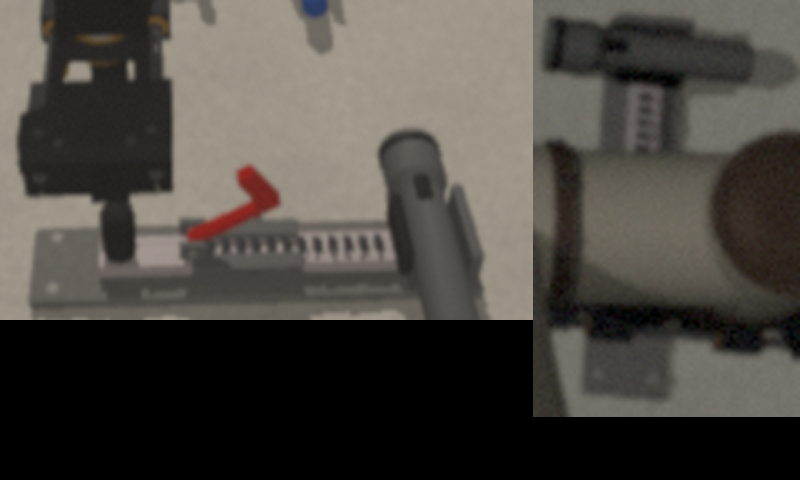

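The side view shows the lever standing up at (255,190) in the crop and the gripper directly over the knob. I'll descend and grip.

Request:
step_arm(
  linear=[
    [1, 0.5, 20],
    [0, 0, 20],
    [0, 0, 15],
    [0, 0, 8],
    [0, 0, 0],
    [0, 0, 0],
    [0, 0, 0],
    [0, 0, 0],
    [0, 0, 0],
  ],
  delta_rot=[
    [0, 0, 0],
    [0, 0, 0],
    [0, 0, 0],
    [0, 0, 0],
    [0, 0, 0],
    [0, 0, 0],
    [0, 0, 0],
    [0, 0, 0],
    [0, 0, 0],
  ],
  grip=[45, 45, 45, 45, 45, 16, 16, 16, 16],
)

```text
time_s: 11.75
tcp_pos: [0.5105, -0.1767, 0.0045]
ee_rot: [[0.994, -0.108, 0.002], [-0.108, -0.994, -0.0], [0.002, 0.0, -1.0]]
wrist_force: [-0.7, -0.1, 2.6]
gripper_width: 0.243
gripper_force: 30.0
```

The opening stopped at 21 mm with 30 N, so the knob is held. Pull 54 mm.

Request:
step_arm(
  linear=[
    [-4, 0, 0],
    [-8, 0, 0],
    [-8, 0, 0],
    [-8, 0, 0],
    [-8, 0, 0],
    [-8, 0, 0],
    [-6, 0, 0],
    [-4, 0, 0],
    [0, 0, 0],
    [0, 0, 0],
  ],
  delta_rot=[
    [0, 0, 0],
    [0, 0, 0],
    [0, 0, 0],
    [0, 0, 0],
    [0, 0, 0],
    [0, 0, 0],
    [0, 0, 0],
    [0, 0, 0],
    [0, 0, 0],
    [0, 0, 0],
  ],
  grip=[16, 16, 16, 16, 16, 16, 16, 16, 16, 16],
)

```text
time_s: 13.0
tcp_pos: [0.4567, -0.1708, 0.0045]
ee_rot: [[0.994, -0.108, 0.001], [-0.108, -0.994, -0.0], [0.001, 0.0, -1.0]]
wrist_force: [2.2, -0.1, 7.0]
gripper_width: 0.245
gripper_force: 30.0
```

Moved 54 mm with low force. Next I'll release and rise.

Request:
step_arm(
  linear=[
    [0, 0, 0],
    [0, 0, 0],
    [0, 0, 0],
    [0, 0, -15],
    [0, 0, -30],
    [0, 0, -40],
    [0, 0, -40],
    [0, 0, 0],
    [0, 0, 0],
    [0, 0, 0],
  ],
  delta_rot=[
    [0, 0, 0],
    [0, 0, 0],
    [0, 0, 0],
    [0, 0, 0],
    [0, 0, 0],
    [0, 0, 0],
    [0, 0, 0],
    [0, 0, 0],
    [0, 0, 0],
    [0, 0, 0],
  ],
  grip=[45, 45, 45, 45, 45, 45, 45, 45, 45, 45],
)

```text
time_s: 14.25
tcp_pos: [0.4553, -0.1706, 0.1276]
ee_rot: [[0.994, -0.109, -0.002], [-0.109, -0.994, 0.0], [-0.002, -0.0, -1.0]]
wrist_force: [0.6, -0.3, -0.7]
gripper_width: 0.515
gripper_force: 0.0
```

Run:
```python
from h import *
s=sense(); print(s["time_s"],s["tcp_pos"],s["wrist_force"],s["gripper_width"])
C={n:capture(n) for n in("side","top")}
for n in C:
  for l in("clamp_knob","torch_mid","spare_knob"): print(n,l,[(np.round(d["point"],1).tolist(),round(d["score"],2)) for d in landmark_of(n,l)])
h=np.array([.994,-.109,0])
for k in(40,54): print(k,proj(C["side"],np.array([.5115,-.1793,.0436])-h*k/1000))
# knob dark blob in side view
g=cv2.cvtColor(C["side"]["img"],cv2.COLOR_RGB2GRAY)[275:320,240:320]; b=(g<45).astype(np.uint8)
n,_,st,ce=cv2.connectedComponentsWithStats(b); print([(st[i].tolist(),np.round(ce[i]+[240,275],1).tolist()) for i in range(1,n) if st[i,4]>30])
```

```text
14.25 [ 0.45530895 -0.17061692  0.12759805] [ 0.59542499 -0.2951747  -0.6502146 ] 0.5147078153176868
side clamp_knob [([266.7, 293.7], 0.9), ([283.3, 155.0], 0.57)]
side torch_mid [([413.7, 301.6], 0.84)]
side spare_knob [([290.4, 182.2], 0.59)]
top clamp_knob [([223.3, 236.7], 0.78)]
top torch_mid [([426.2, 154.6], 0.58)]
top spare_knob [([284.2, 232.6], 0.57)]
40 [275.3042845  295.25316576]
54 [267.03467777 295.46812589]
[([22, 16, 11, 17, 143], [267.6, 299.1])]
```

The knob now sits at side (266.7,293.7), which is about 54 mm back. The torch and the spare knob are unchanged, and the arm is clear of everything.

```bash
python3 -c "from station import *; print(finish_job())"
```

```text
the job is handed in; nothing more can be done
None
```

I handed the job in after about 14 s of robot time: the torch holder's pawl is up, its bar is drawn back about 54 mm, the torch and the other holder show no movement in the pictures, and the arm is clear; the judge's result was not shown.

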